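# Check that the trolley's brake lever stops short of its bar

### The arm

A 7-joint arm with a two-finger parallel gripper is mounted at the origin on the work surface; the furniture and walls round the work are solid. World frame = base frame: x ahead of the robot, y to its left, z up, the work surface at z = 0. Lengths are in m, angles in rad, forces in N, time in s.
With the tool pointing down it reaches from about 0.4 to 0.9 m from the base axis. Payload 5.6 kg.
Tool frame: the origin (TCP) lies midway between the tips of the shut fingers; the grasp point (between the pads) lies 19 mm behind it; z points along the fingers, y is the line along which they close (so a half turn about z gives the same grasp; the last joint's range is limited). The gripper opens to 92 mm and grips with 3 to 60 N. Pads are 20 mm wide; open, the fingers measure 128 mm over their backs; the gripper's body (75 mm by 189 mm) begins 69 mm behind the grasp point.
Start: joints at [1.149, 0.468, -0.012, 1.603, 0.006, 1.071, -0.056], TCP at [0.24, -0.604, 0.215] pointing down, gripper open.
Joint ranges: [-2.53, 2.53], [-0.31, 2.02], [-1.57, 1.55], [0.28, 2.44], [-1.29, 4.43], [0.15, 1.84], [-2.92, 2.92]. Speed limits (rad/s): [2.57, 2.57, 3.14, 3.14, 3.14, 3.14, 3.14].

### API

Orientations are given as a 3x3 rotation matrix whose columns are the frame's x, y, z axes.
In Python, from station import env, effector, solver, viewer, workorder, search_frame, tip_of gives the robot as it stands. Calls block until the motion is done:
- env.reach(position, orientation): joint-space move of the TCP to a pose.
- env.movel(position, frame=None, rate=0.15): straight line of the TCP; frame=None keeps the orientation; rate is the mean speed in m/s.
- env.goto_joints(angles): joint-space move.
- effector.release() and effector.grasp(squeeze=None): open the fingers fully, or close them until they stop; squeeze is the grip in N (None keeps the last).
- env.pause(seconds).
- solver.inverse_kinematics(position, orientation): joint angles nearest the present ones, or None.
- env.sense(): the state.
- viewer.read_camera(name): name is "scene" or "top" or "wrist"; returns (picture, depth): 480x640x3 uint8, red, green, blue; 480x640 float32, m along the optical axis (not along the pixel's ray), 0 where there is no reading.
- viewer.camera_info(name): a dict with "intrinsics" (3x3 intrinsics, pixels), "eye" and "rotation" of the camera in the world; the wrist camera has in their place "T_tool_cam" (4x4, takes a point from camera to tool coordinates, whose origin is the TCP and whose axes are the flange's). Camera axes: x right, y up, looking along -z (the intrinsics and any distortion apply to the point x, -y, -z); pixel columns grow to the right and rows downward; lengths in m; the calibration is good to about 2 mm. A picture is of the moment at which its call begins: read the wrist's pose just before it. camera_info takes no time and is no camera call.
A pose or a line that the arm cannot do raises env.PlanningError and nothing moves.
- workorder.finish_job(): hands the job in; it is judged then, once.
Trained networks look in the newest picture that a camera, given by its name, has taken for a name from the list of things; names that differ only in an ending like _2 or _b are one class to them, and where a whole thing is asked for, a point or a joint stands for the part that bears it (a point fixed in the world has none). Each returns a list of dicts, best first, with "score" (0 to 1); they miss things now and then, are a little off and sometimes report something else, mostly with a low value. They report only what shows in the picture. A call takes as long as a camera call.
- search_frame(camera, name): "at" ([x, y, z] in m, in world coordinates, good to about 4 mm: the middle of the surface that is visible of it).
- tip_of(camera, name): "at" ([x, y, z] in m, in world coordinates, good to about 4 mm: a listed point, or the origin of a listed thing).
The state is a dict: "t": time; "joint_positions": joint angles; "joint_velocities": joint speeds; "tau": joint torques, N m; "ee_pos": TCP position; "tcp_rot": TCP orientation; "wrist_force": force on the tool from outside, world axes, zero at the start; "moment": the same for the moment, N m; "gripper_width": finger opening in m; "grasp_force": force on a finger pad.
Only numpy, scipy, OpenCV 4.12 (cv2) and the standard library are available. Lean on these libraries where they do the work, as an engineer would, in place of code of your own. Each camera call takes 0.05 s, during which the arm holds its last target. There are 200 camera calls.

### The job

Two hand levers of the sample trolley are clamped up on the bench for a check. Press the red one in towards its bar with the outside of your fingers until it comes up firmly on its stop, keep it there for a moment, let it spring all the way out, then press it firmly onto its stop again and finish while still holding it there, so that the gap left to the bar can be read. Do not take hold of the lever, reach into the gap behind it or touch its bar, and leave the black lever and the things standing around alone.

Things in the scene. Friction and masses are not known exactly. Their poses are not given: they have to be found in the camera images.
- red_lever (a joint): how far the red lever is pressed in, in rad: 0 sprung fully out, 0.36 hard on its stop; it swings level about its upright pivot. Its spring returns it: 100 mm from the pivot it takes about 2 N to start and 5 N just before the stop, which does not yield. This is the lever to check.
- red_press (a point): where to press the red lever: on its flat outer face, 100 mm from the pivot, mid-height of the blade, 130 mm above the worktop; moves with the lever (36 mm to the stop). x points through the blade to the bar (the way to press), y to the free end, z up; pressing turns them clockwise from above. Blade 9 mm thick, 18 high, 118 long, with a 20 mm ball at 127 mm that stands 5 mm proud of the face.
- red_pivot (a point): centre of the red lever's pivot, 130 mm above the worktop, 36 mm in front of the bar's axis; its axes turn with the lever like those of red_press
- red_bar: the bar beside the red lever: steel tube 22 mm across, 240 mm long, level, with a black rubber grip 30 mm across; fixed. Origin on its axis in the middle of the grip, 130 mm above the worktop; y along the bar, x away from the lever. Between grip and lever end the gap is about 60 mm sprung out and 16 mm on the stop.
- red_stand: the fixed stand of the red lever: grey base plate 130 x 200 x 12 mm with two aluminium pillars that carry the level bar; nothing of it is higher than 152 mm. Origin on the worktop under the middle of the bar; y along the bar, x away from the lever
- black_lever (a joint): how far the black lever is pressed in, in rad: 0 sprung fully out, 0.36 hard on its stop; it swings level about its upright pivot. Its spring returns it: 100 mm from the pivot it takes about 2 N to start and 5 N just before the stop, which does not yield. Not to be touched.
- black_press (a point): where to press the black lever: on its flat outer face, 100 mm from the pivot, mid-height of the blade, 130 mm above the worktop; moves with the lever (36 mm to the stop). x points through the blade to the bar (the way to press), y to the free end, z up; pressing turns them clockwise from above. Blade 9 mm thick, 18 high, 118 long, with a 20 mm ball at 127 mm that stands 5 mm proud of the face.
- black_stand: the fixed stand of the black lever, built like the red one's; origin on the worktop under the middle of its bar, y along the bar, x away from the lever
- bottle: small white plastic bottle with a red cap, 44 mm across, 88 mm high, loose; origin under its middle
- cap: loose blue screw cap, 47 mm across, 26 mm high; origin under its middle
- small_beaker: small clear beaker, 60 mm across, 70 mm high, loose; origin under its middle
- timer: small white timer, 43 x 66 x 56 mm, loose; origin under its middle

How it is judged:
On the way, in this order (a step that is already met when the one before it is completed fails the run):
1. the red lever is pressed onto its stop by the fingers and kept there for a moment (0.3 s) (value of joint red_lever above 0.34 rad and contact force between the fingers and red_lever above 2 N), for 0.3 s.
2. the red lever has sprung all the way out again (value of joint red_lever below 0.03 rad), for 0.1 s.
At the end, for the whole second after the job is handed in: the red lever is held on its stop (joint above 0.34 of 0.36 rad) and still by the fingers, which press on it with more than 3 N (value of joint red_lever above 0.34 rad and contact force between the fingers and red_lever above 3 N and velocity of joint red_lever below 0.1 rad/s); the arm keeps its last pose, push and grip.
It fails at once if the robot touches the red lever's bar (more than 2 N) (contact force between any of the fingers, the arm and red_bar above 2 N).
It fails at once if the grasp point between the fingers comes over or behind the lever's blade at the blade's height (taking hold of it or reaching into the gap) (x of the grasp point in the frame of red_press between 0.002 and 0.06 m and y of the grasp point in the frame of red_press between -0.09 and 0.04 m and z of the grasp point in the frame of red_press between -0.06 and 0.015 m).
It fails at once if the black lever is pressed (value of joint black_lever above 0.05 rad).
It fails at once if one of the loose things is moved by more than 15 mm (distance of any of bottle, cap, small_beaker, timer from where it was at the start of the episode above 0.015 m).
It also fails if it takes over 58 s, if anything falls off the work surface, if the arm or the gripper's body presses on something with over 40 N, if the wrist force passes 120 N, or if a joint passes its speed limit or range.

## Working session

There is one attempt and no reset: what is moved stays moved. The work goes in short steps, each a Python script; the robot and the scene stay as the last script left them, time stands still between calls to the robot, and variables do not carry over. Pictures are saved under pics/ and viewed, at most 10 in all, crops included, and the job is handed in when it is done.

```bash
mkdir -p pics; ls; python3 - <<'E'
from station import *
import cv2,numpy as np
for c in ("scene","top"):
    p,d=viewer.read_camera(c); cv2.imwrite(f"pics/{c}0.png",p[:,:,::-1])
    for n in ("red_press","red_pivot","red_bar","red_stand","black_press","black_stand","bottle","cap","small_beaker","timer"):
        r=tip_of(c,n); print(c,n,[(np.round(q["at"],3).tolist(),round(q["score"],2)) for q in r[:3]])
    r=search_frame(c,"red_lever");print(c,"lev",[(np.round(q["at"],3).tolist(),round(q["score"],2)) for q in r[:3]])
s=env.sense();print(s["t"],s["wrist_force"],s["tcp_rot"],s["gripper_width"])
E
```

```text
pics
scene red_press [([0.554, 0.19, 0.13], 0.53)]
scene red_pivot [([0.613, 0.108, 0.128], 0.53)]
scene red_bar [([0.634, 0.204, 0.13], 0.79)]
scene red_stand [([0.639, 0.174, -0.002], 0.94)]
scene black_press [([0.503, -0.157, 0.128], 0.54)]
scene black_stand [([0.584, -0.175, 0.004], 0.7)]
scene bottle [([0.38, 0.024, -0.002], 0.71)]
scene cap [([0.417, -0.272, -0.001], 0.76)]
scene small_beaker [([0.799, -0.092, -0.003], 0.9), ([0.585, -0.178, 0.002], 0.54)]
scene timer [([0.377, 0.193, 0.001], 0.84)]
scene lev [([0.574, 0.165, 0.135], 0.52), ([0.634, 0.176, 0.144], 0.43)]
top red_press [([0.553, 0.194, 0.132], 0.83)]
top red_pivot [([0.612, 0.104, 0.129], 0.71)]
top red_bar [([0.631, 0.203, 0.134], 0.65)]
top red_stand [([0.641, 0.169, 0.003], 0.88)]
top black_press [([0.5, -0.147, 0.131], 0.58), ([0.641, 0.169, 0.002], 0.21)]
top black_stand [([0.58, -0.175, -0.001], 0.66)]
top bottle [([0.381, 0.023, 0.004], 0.89)]
top cap [([0.416, -0.27, 0.006], 0.95)]
top small_beaker [([0.801, -0.097, 0.005], 0.75)]
top timer [([0.377, 0.187, 0.002], 0.84)]
top lev [([0.569, 0.173, 0.136], 0.61)]
1.2 [-0.46572687  0.9678999  -1.31617681] [[ 9.29151094e-01  3.69700207e-01 -2.63468924e-05]
 [ 3.69700207e-01 -9.29151095e-01 -2.64985324e-05]
 [-3.42767568e-05  1.48806888e-05 -9.99999999e-01]] 0.09182222504455183
```

View pics/top0.png

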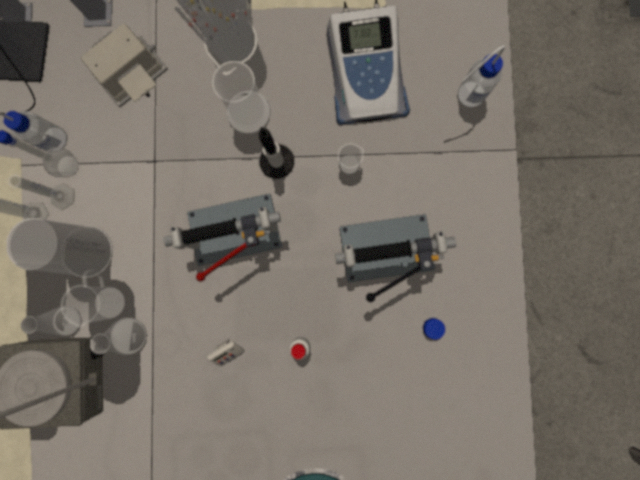

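View pics/scene0.png

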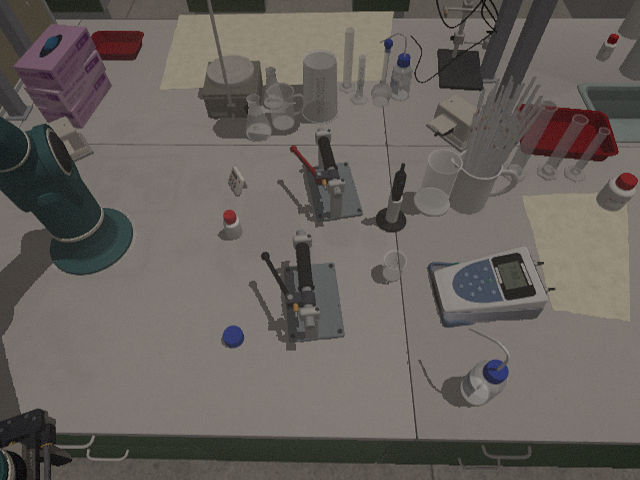

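The top view shows the red lever running from its pivot at about (250,240) to the ball at (200,277), with its bar from (172,240) to (275,218). The network positions agree with this. Next I shut the fingers, move to a hover outside the lever and check from near.

```bash
cat > h.py <<'E'
from station import *
import numpy as np, cv2
PIV=np.array([.6125,.106]); 
def axes(a):  # a: lever angle from +y towards -x
    y=np.array([-np.sin(a),np.cos(a),0]); x=np.array([np.cos(a),np.sin(a),0]); return x,y
def rot(a,s):
    x,_=axes(a); z=np.array([0,0,-1.]); y=s*x; return np.column_stack([np.cross(y,z),y,z])
def show(cam,names):
    for n in names:
        print(cam,n,[(np.round(q["at"],3).tolist(),round(q["score"],2)) for q in tip_of(cam,n)[:2]])
E
python3 - <<'E'
from h import *
effector.grasp(20)
s=env.sense(); env.movel([*s["ee_pos"][:2],.3])
a=.575; x,y=axes(a)
P=np.array([.5535,.192,.13]); H=P-.065*x; H[2]=.30
q={sg:solver.inverse_kinematics(H,rot(a,sg)) for sg in(1,-1)}
print(q)
sg=min((k for k in q if q[k] is not None),key=lambda k:abs(q[k][6])); print("sign",sg)
env.reach(H,rot(a,sg)); s=env.sense(); print(s["t"],s["ee_pos"],s["wrist_force"],s["gripper_width"])
p,d=viewer.read_camera("wrist"); cv2.imwrite("pics/w1.png",p[:,:,::-1]); show("wrist",["red_press","red_pivot","red_bar","red_stand"])
viewer.read_camera("top"); show("top",["red_press","red_pivot","red_bar"])
E
```

```text
{1: array([ 0.47792491,  0.34629883, -1.03913797,  1.76275522,  0.31742352,
        1.21496602, -0.07303581]), -1: array([-1.43795372,  0.3911856 ,  1.38040143,  1.86423895, -0.40887347,
        1.22762918, -2.49451385])}
sign 1
6.0917 [0.49939739 0.15567474 0.29985197] [-0.27416629  0.2151783   0.66819814] 0.0008451685641079989
wrist red_press [([0.553, 0.191, 0.127], 0.75)]
wrist red_pivot [([0.614, 0.116, 0.131], 0.85)]
wrist red_bar [([0.625, 0.201, 0.131], 0.76)]
wrist red_stand [([0.635, 0.172, 0.0], 0.92)]
top red_press [([0.552, 0.193, 0.131], 0.81), ([0.374, 0.187, -0.002], 0.47)]
top red_pivot [([0.554, 0.191, 0.13], 0.63), ([0.614, 0.106, 0.132], 0.62)]
top red_bar [([0.629, 0.198, 0.132], 0.92)]
```

View pics/w1.png

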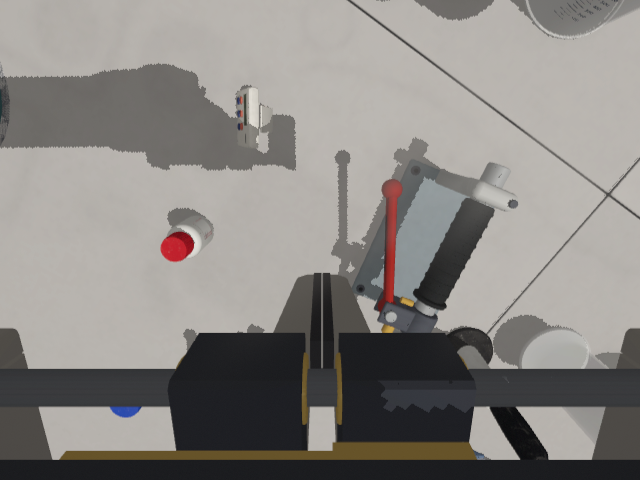

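The wrist view shows the red lever nearly upright in the picture, from the ball at (392,190) to the pivot at (390,315). The shut fingers at (322,300) are well outside it, and the way down is clear. I go down and feel for the face.

```bash
cat >> h.py <<'E'
A0=.565; PIV=np.array([.613,.1085]); Z=.112
P0=np.array([.553,.1925])
def pose(th,d):
    x0,y0=axes(A0); piv=P0-(.1*y0-.0045*x0)[:2]
    x,y=axes(A0-th); p=piv+(.1*y-.0045*x-d*x)[:2]
    return np.array([*p,Z]),rot(A0-th,1)
def force(b,th):
    s=env.sense(); return -(np.array(s["wrist_force"])-b)@axes(A0-th)[0],s
E
python3 - <<'E'
from h import *
p,R=pose(0,.06); env.movel([p[0],p[1],.3],R); env.movel(p,R)
p,R=pose(0,.035); env.movel(p,R); env.pause(.3)
b=np.array(env.sense()["wrist_force"]); np.save("b.npy",b); print("base",b)
d=.035
while d>.004:
    d-=.0015; p,R=pose(0,d); env.movel(p,R,rate=.03); f,s=force(b,0)
    print(round(d,4),round(f,2),round(s["t"],2),np.round((s["ee_pos"]-p)*1e3,2))
    if f>1.2: break
E
```

```text
base [0.0798033  0.95552531 0.01673768]
0.0335 1.1 9.06 [ 0.04 -0.01  0.03]
0.032 -0.12 9.31 [ 0.09  0.08 -0.01]
0.0305 1.21 9.56 [0.08 0.11 0.01]
```

```bash
cat >> h.py <<'E'
def mforce(th,n=8):
    w=[]
    for _ in range(n): env.pause(.02); s=env.sense(); w.append(s["wrist_force"])
    return np.mean(w,0),s
E
python3 - <<'E'
from h import *
b,_=mforce(0,20); np.save("b.npy",b); print(b)
d=.0305; x=axes(A0)[0]
while d>.003:
    d-=.002; p,R=pose(0,d); env.movel(p,R,rate=.03); w,s=mforce(0); f=-(w-b)@x
    print(round(d,4),round(f,2),round(s["t"],2))
    if f>1.5: break
viewer.read_camera("top"); show("top",["red_press"])
p,_=viewer.read_camera("wrist"); cv2.imwrite("pics/w2.png",p[:,:,::-1])
E
```

```text
[ 0.10834832 -0.04062241  0.07255012]
0.0285 0.24 10.28
0.0265 0.08 10.66
0.0245 0.15 11.04
0.0225 -0.07 11.43
0.0205 -0.02 11.81
0.0185 0.02 12.19
0.0165 0.74 12.57
0.0145 1.8 12.96
top red_press [([0.556, 0.193, 0.131], 0.68)]
```

View pics/w2.png

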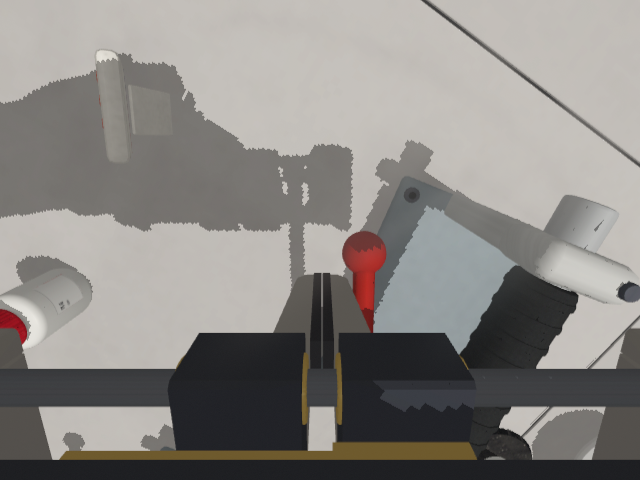

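Contact is at d ≈ 16 mm. The picture shows the finger's outside on the blade, with the ball at (364,253) clear beyond it. Pressing along the arc now.

```bash
python3 - <<'E'
from h import *
b=np.load("b.npy"); th=0
while th<.48:
    th+=.06 if th<.29 else .015
    p,R=pose(th,.016); env.movel(p,R,rate=.05); w,s=mforce(th,6); x,y=axes(A0-th)
    e=s["ee_pos"]-p
    print(round(th,3),"f",round(-(w-b)@x,2),"tang",round((w-b)@y,2),"t",round(s["t"],2),"lag mm",round(e@x*1e3,2))
    if -(w-b)@x>14: break
np.save("th.npy",th); env.pause(.2)
p,_=viewer.read_camera("wrist"); cv2.imwrite("pics/w3.png",p[:,:,::-1])
viewer.read_camera("top"); show("top",["red_press"])
w,s=mforce(th);print(w-b,s["t"])
E
```

```text
0.06 f 2.22 tang -0.03 t 13.46 lag mm -0.18
0.12 f 2.55 tang 0.19 t 13.83 lag mm -0.29
0.18 f 3.12 tang 0.2 t 14.21 lag mm -0.36
0.24 f 3.78 tang 0.56 t 14.58 lag mm -0.38
0.3 f 4.49 tang 0.19 t 14.96 lag mm -0.42
0.315 f 4.34 tang 0.99 t 15.31 lag mm -0.16
0.33 f 4.68 tang 1.32 t 15.66 lag mm -0.12
0.345 f 4.76 tang 1.79 t 16.01 lag mm -0.12
0.36 f 5.57 tang 1.42 t 16.36 lag mm -0.38
0.375 f 9.11 tang 0.75 t 16.71 lag mm -1.68
0.39 f 13.21 tang -0.12 t 17.06 lag mm -3.0
0.405 f 16.77 tang -0.86 t 17.41 lag mm -4.31
top red_press [([0.581, 0.208, 0.132], 0.48)]
[-16.43379985  -3.59316036   9.48517692] 17.8917
```

View pics/w3.png

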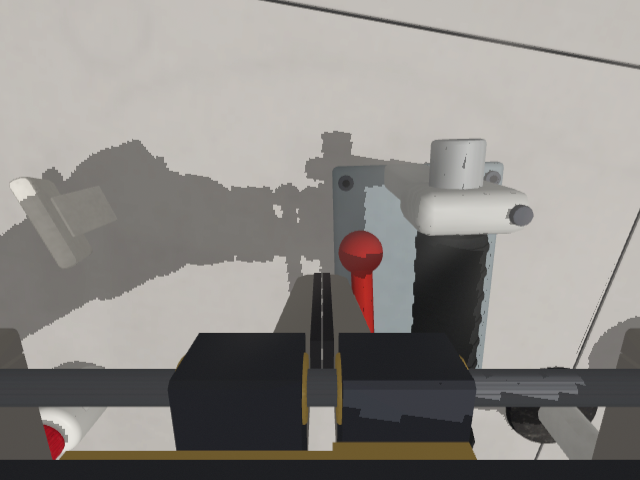

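The force rose steeply past θ ≈ 0.36, and the lever now stands parallel to its bar, with the ball at (360,252) and a clear gap to the grip. The first press is done. Now I let it spring out, check it, and press again.

```bash
python3 - <<'E'
from h import *
b=np.load("b.npy")
env.movel(*pose(.2,.018),rate=.08); env.movel(*pose(0,.022),rate=.08); env.movel(*pose(0,.034),rate=.08); env.pause(.5)
w,s=mforce(0); print("free",w-b,s["t"]); b=w
viewer.read_camera("top"); show("top",["red_press"])
p,_=viewer.read_camera("wrist"); cv2.imwrite("pics/w4.png",p[:,:,::-1]); show("wrist",["red_press"])
E
```

```text
free [-0.25080021 -0.35788386  0.00105557] 19.7167
top red_press [([0.553, 0.191, 0.131], 0.48)]
wrist red_press [([0.553, 0.189, 0.127], 0.77)]
```

View pics/w4.png

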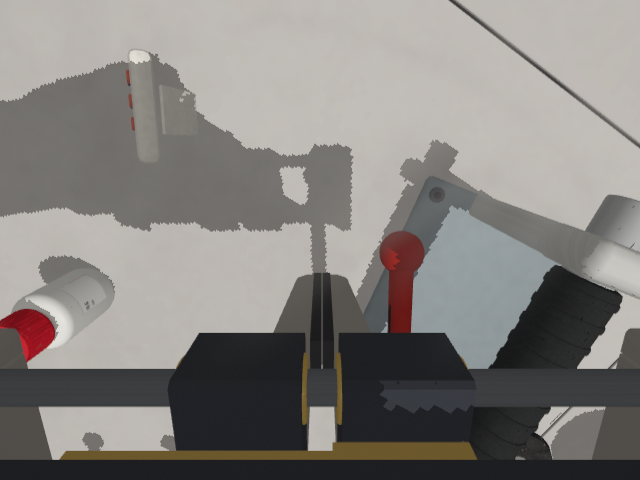

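The lever is fully out again: the ball is at (403,252), clear of the fingers, and the press point is back at its starting position. Now the second press, which I hold.

```bash
python3 - <<'E'
from h import *
b=np.load("b.npy")
env.movel(*pose(0,.017),rate=.05)
for th in (.1,.2,.3,.36,.38,.40,.405): env.movel(*pose(th,.016),rate=.05)
env.pause(.8); w,s=mforce(th,10); x,y=axes(A0-th)
f=-(w-b)@x; e=s["ee_pos"]-pose(th,.016)[0]
print("f",f,w-b,"lag",e@x*1e3,"t",s["t"],np.abs(s["joint_velocities"]).max())
if f>11 and e@x<-.003: print(workorder.finish_job())
E
```

```text
f 15.13594384334916 [-14.88064699  -2.79543158   6.97790788] lag -4.46637038441032 t 23.475 0.000904125283721878
the job is handed in; nothing more can be done
None
```

I pressed the red lever onto its stop, let it spring fully out, then pressed it onto the stop again, and handed the job in at about 23.5 s with the fingers still holding it there at about 15 N; the handover call returned no verdict.

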